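# Make up a tune-up kit and an oil-change kit for small engines

### The job

Make up the two service kits from the stock on the bench: the panel air filter, the fuel filter and the spark plug go into the red tray, the oil filter and the oil bottle into the blue tray. Set every part down gently on the tray's floor without dropping it, none lying on another or on the rim; the panel filter lies flat, and the oil filter and the oil bottle stand upright (never let the bottle tip over). Leave the round air filter and the wrench where they are.

Things in the scene. Friction and masses are not known exactly. Their poses are not given: they have to be found in the camera images.
- red_tray: Red open shallow rectangular plastic tray for the tune-up kit, fixed to the bench; 260 mm long (its x axis) by 180 mm wide (y), 25 mm high over all, walls and floor 4 mm thick, so inside 252 x 172 mm and 21 mm deep, undivided. A thin lip and two grip lugs reach at most 18 mm beyond the ends. Origin: centre of its underside, on the bench; z up.
- blue_tray: Blue tray for the oil-change kit, fixed to the bench, same shape and sizes as the red one. Origin: centre of its underside; x along its 260 mm length, z up.
- panel_filter_center (a point): Panel air filter: flat orange rectangular block with cream paper pleats on top, 112 mm long (x), 60 mm wide (y), 25 mm high (z), about 90 g, loose, lying flat on the bench. Point: its centre, 12.5 mm above its underside.
- fuel_filter_center (a point): In-line fuel filter lying on its side: amber clear barrel 31 mm in diameter between two white eight-sided end caps (34 mm across flats, one flat down, so 34 mm high and 34 mm wide), caps and barrel together 48 mm long, with a thin white hose stub 8 mm thick at each end, 76 mm in all. About 45 g, loose. Point: its centre, on the axis, 17 mm above the bench; x along its length.
- spark_plug_center (a point): Spark plug lying on its side: steel hexagon 21 mm across flats and 14 mm long (one flat down; 24 mm wide over its side corners), from it towards +x a 14 mm thick dark threaded end, towards -x a white ceramic insulator 11 mm thick and a small steel terminal; reaches 35 mm to +x and 44 mm to -x. About 55 g, loose, balanced at the hexagon. Point: the middle of the hexagon, on the axis, 10.5 mm above the bench; x along its length.
- oil_filter_center (a point): Spin-on oil filter: white round steel can with a blue band and a fluted top, standing upright, 64 mm in diameter (59 mm in its fluted top 16 mm), 68 mm high, about 240 g, loose. Point: its centre, 34 mm above its underside.
- oil_bottle_center (a point): Small closed bottle of engine oil, standing upright: grey flat-sided body 68 mm long (x) by 50 mm wide (y) and 72 mm high, above it a short neck and a yellow round cap 31 mm in diameter, 105 mm high in all, about 250 g, loose. Point: its centre, 52.5 mm above its underside (the sides are flat up to 65 mm above the underside).
- round_filter_center (a point): Round air filter, part of the stock but not wanted: cream pleated cylinder with grey rubber ends and a dark centre on top, 66 mm in diameter, 50 mm high, loose, standing. Leave it alone. Point: its centre, 25 mm up.
- wrench: Steel combination wrench about 180 mm long (x) and 8 mm thick, lying across the bench beyond the stock, loose. Leave it alone. Origin: under the middle of it.
Things that resemble listed ones, but are neither listed nor needed, are in the scene too. Of the things that look like the part that bears fuel_filter_center, the smallest one is meant.

How it is judged (in metres and radians):
At the end, for the whole second after the job is handed in: Panel filter, fuel filter and spark plug inside the red tray, oil filter and bottle inside the blue, each centre within 5 mm of its resting height on the tray floor; panel flat, oil filter and bottle upright within 0.12 rad, the others level within 0.3 rad; all released and at rest (x of panel_filter_center in the frame of red_tray between -0.126 and 0.126 m and y of panel_filter_center in the frame of red_tray between -0.086 and 0.086 m and z of panel_filter_center in the frame of red_tray between 0.0115 and 0.0215 m and angle between each of panel_filter_center, oil_filter_center, oil_bottle_center's own z axis and vertical below 0.12 rad and linear speed of each of panel_filter, fuel_filter, spark_plug, oil_filter, oil_bottle below 0.02 m/s and x of fuel_filter_center in the frame of red_tray between -0.126 and 0.126 m and y of fuel_filter_center in the frame of red_tray between -0.086 and 0.086 m and z of fuel_filter_center in the frame of red_tray between 0.016 and 0.026 m and angle between fuel_filter_center's own x axis and vertical between 1.2708 and 1.8708 rad and x of spark_plug_center in the frame of red_tray between -0.126 and 0.126 m and y of spark_plug_center in the frame of red_tray between -0.086 and 0.086 m and z of spark_plug_center in the frame of red_tray between 0.0095 and 0.0195 m and angle between spark_plug_center's own x axis and vertical between 1.2708 and 1.8708 rad and x of oil_filter_center in the frame of blue_tray between -0.126 and 0.126 m and y of oil_filter_center in the frame of blue_tray between -0.086 and 0.086 m and z of oil_filter_center in the frame of blue_tray between 0.033 and 0.043 m and x of oil_bottle_center in the frame of blue_tray between -0.126 and 0.126 m and y of oil_bottle_center in the frame of blue_tray between -0.086 and 0.086 m and z of oil_bottle_center in the frame of blue_tray between 0.0515 and 0.0615 m); the robot touches nothing.
It fails at once if the round air filter is shifted by more than 20 mm (distance of round_filter_center from where it was at the start of the episode above 0.02 m).
It fails at once if the wrench is shifted by more than 20 mm (distance of wrench from where it was at the start of the episode above 0.02 m).
It fails at once if the oil bottle is tipped by more than 0.7 rad (angle between oil_bottle_center's own z axis and vertical above 0.7 rad).
It fails at once if a part is dropped (meets the tray or bench at more than 0.7 m/s, as after a fall of about 40 mm) ((linear speed of panel_filter above 0.7 m/s and height (world z) of panel_filter_center below 0.0315 m) or (linear speed of fuel_filter above 0.7 m/s and height (world z) of fuel_filter_center below 0.036 m) or (linear speed of spark_plug above 0.7 m/s and height (world z) of spark_plug_center below 0.0295 m) or (linear speed of oil_filter above 0.7 m/s and height (world z) of oil_filter_center below 0.053 m) or (linear speed of oil_bottle above 0.7 m/s and height (world z) of oil_bottle_center below 0.0715 m)).
It also fails if it takes over 118 s, if anything falls off the work surface, if the arm or the gripper's body presses on something with over 40 N, if the wrist force passes 120 N, or if a joint passes its speed limit or range.

### The arm

A 6-joint arm with a two-finger parallel gripper is mounted at the origin on the work surface. World frame = base frame: x ahead of the robot, y to its left, z up, the work surface at z = 0. Lengths are in mm, angles in rad, forces in N, time in s.
With the tool pointing down it reaches from about 275 to 750 mm from the base axis. Payload 10.2 kg.
Tool frame: the origin (TCP) lies at the very end of the fingers, on their centre line; the grasp point (between the pads) lies 19 mm behind it; z points along the fingers, y is the direction in which the jaws open and shut (so a half turn about z gives the same grasp; the last joint's range is limited). The gripper opens to 85 mm and grips with 20 to 120 N. Pads are 22 mm wide; open, the fingers measure 114 mm over their backs; the gripper's body (76 mm by 85 mm) begins 54 mm behind the grasp point. The pads swing forward as they close: fully open they stand 13 mm farther back than shut.
Start: joints at [0.933, 0.313, 1.498, -0, 1.331, -0.223], TCP at [211.591, 480.479, 193.394] pointing down, gripper open.
Joint ranges: [-2.94, 2.94], [-0.97, 2.17], [0.19, 2.56], [-1.23, 4.37], [0.02, 3.11], [-2.88, 2.88]. Speed limits (rad/s): [2.39, 2.39, 3.01, 3.14, 3.14, 3.14].

### API

Orientations are given as a unit quaternion [w, x, y, z].
In Python, from rig import * gives the robot as it stands. The module is installed in compiled form; this text tells all that it offers.
- The arm moves only by the shell command python3 -m crank 'ROWS' [FORCE]. ROWS is a JSON object of lists of equal length, an entry for each row: "dp": the shift along the world's x, y, z in cm, a list of three; "delta_rot": the turn, a rotation vector about the world's x, y, z in degrees, a list of three; "claw": the closure in counts, from 0 (fully open) to 255 (shut). A call has 1 to 10 rows; each row shifts and turns the commanded pose from where the row before left it; what a row does not reach is not made up. A row lasts 1/10 s, in which the tool goes at most 50 mm and 8.59 degrees, less where a joint would pass 70% of its speed; a pose out of reach is approached as far as the arm can. A call is refused whole if a number of a shift passes 5 or a number of a turn 8.59, either way. A call with a gripper value outside its range is refused whole. The fingers move at their own pace and stop on an object; FORCE is the grip in N (left out, the last holds). Time passes only in rows, so rows that do not move let the fingers close. It gives the time, the measured TCP pose, the force and the opening at its end, in the units of the state.
- sense(): the state, without advancing time (a new reading comes with each control period).
- capture(name): name is "scene" or "top"; returns (picture, depth): 480x640x3 uint8, red, green, blue; 480x640 float32, mm along the optical axis (not along the pixel's ray), 0 where there is no reading.
- camera_model(name): a dict with "fx", "fy", "cx", "cy" (pixels), "cam_to_world" (4x4, takes a point from camera to world coordinates). Camera axes: x right, y up, looking along -z (the intrinsics and any distortion apply to the point x, -y, -z); pixel columns grow to the right and rows downward; lengths in mm; the calibration is good to about 2 mm. A picture is of the moment at which its call begins. camera_model takes no time and is no camera call.
- finish_job(): hands the job in, once; it reports no verdict.
Trained networks look in the newest picture that a camera, given by its name, has taken for a name from the list of things; names that differ only in an ending like _2 or _b are one class to them, and where a whole thing is asked for, a point or a joint stands for the part that bears it (a point fixed in the world has none). Each returns a list of dicts, best first, with "p" (0 to 1); they miss things now and then, are a little off and sometimes report something else, mostly with a low value. They report only what shows in the picture. A call takes as long as a camera call. They do not tell look-alikes from the thing itself.
- boxes_of(camera, target): "centre" ([column, row] in pixels, amid what is visible of it).
- masks_of(camera, target): "region" (480x640 bool, what is visible of it) and "centre" ([column, row] in pixels, amid what is visible of it).
- pinpoint(camera, target): "centre" ([column, row] in pixels: a listed point, or the origin of a listed thing).
The state is a dict: "time_s": time; "joints": joint angles; "dq": joint speeds; "tau": joint torques, N m; "eef_pos": TCP position; "ee_rot": TCP orientation; "force": force on the tool from outside, world axes, zero at the start; "wrist_torque": the same for the moment, N m; "grip_width": opening from 0.0 (shut) to 1.0 (fully open).
Only numpy, scipy, OpenCV 4.12 (cv2) and the standard library are available. Lean on these libraries where they do the work, as an engineer would, in place of code of your own. Each camera call takes 0.05 s, during which the arm holds its last target.

## Working session

There is one attempt and no reset: what is moved stays moved. The work goes in short steps, Python scripts to look and compute and a shell command to move; the robot and the scene stay as the last step left them, time stands still between calls to the robot, and variables do not carry over. Pictures are saved under pics/ and viewed, and the job is handed in when it is done.

```bash
mkdir -p pics; python3 - <<'E'
from rig import *
import cv2
s=sense();print({k:s[k] for k in('time_s','eef_pos','ee_rot','force','grip_width')})
for n in('scene','top'):
    p,d=capture(n);cv2.imwrite(f'pics/{n}0.png',p[:,:,::-1]);m=camera_model(n);print(n,m)
E
```

```text
{'time_s': 0.0, 'eef_pos': array([211.41115819, 480.21931873, 192.8429254 ]), 'ee_rot': array([-2.58056962e-04,  2.05905702e-01,  9.78571625e-01, -5.91864955e-04]), 'force': array([-0.09142128, -0.19779249, -0.12242382]), 'grip_width': 0.9984266427347622}
scene {'fx': 557.5739847781596, 'fy': 557.5739847781596, 'cx': 319.0558407419375, 'cy': 238.2754648742452, 'cam_to_world': array([[ 7.57989942e-03, -7.77600086e-01,  6.28713489e-01,
         1.15875683e+03],
       [ 9.99971060e-01,  5.48443102e-03, -5.27264975e-03,
        -1.96011901e+01],
       [ 6.51877141e-04,  6.28735260e-01,  7.77619154e-01,
         8.23143735e+02],
       [ 0.00000000e+00,  0.00000000e+00,  0.00000000e+00,
         1.00000000e+00]])}
top {'fx': 504.3099694597747, 'fy': 504.3099694597747, 'cx': 328.30704790417076, 'cy': 241.8942684476156, 'cam_to_world': array([[-2.07480622e-02,  9.97954864e-01, -6.04616119e-02,
         5.05266177e+02],
       [-9.99705613e-01, -1.99476358e-02,  1.38123034e-02,
         1.58849048e+01],
       [ 1.25779891e-02,  6.07303913e-02,  9.98074954e-01,
         1.18136634e+03],
       [ 0.00000000e+00,  0.00000000e+00,  0.00000000e+00,
         1.00000000e+00]])}
```

View pics/top0.png

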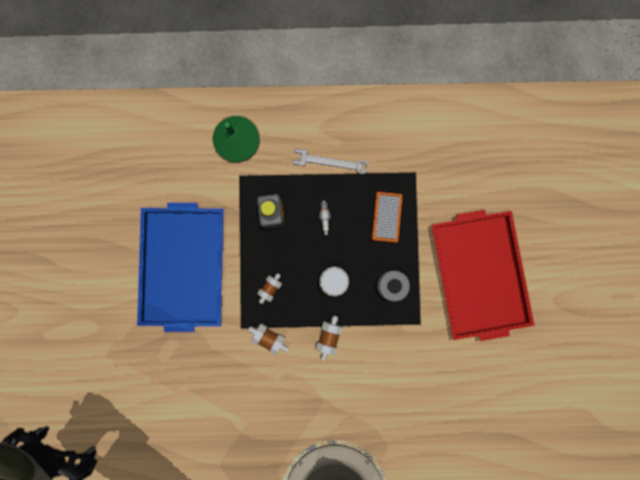

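View pics/scene0.png

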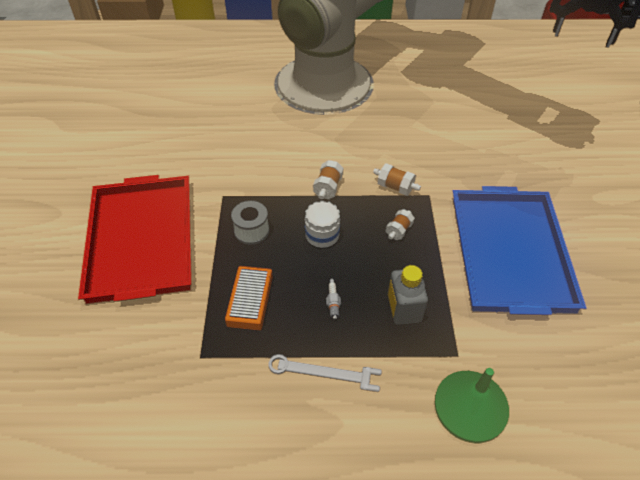

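The top view shows three fuel-filter look-alikes at (270,289), (268,339) and (329,338). Next I'll measure everything.

```bash
cat > h.py <<'E'
from rig import *
import cv2, numpy as np
def cloud(n,d):
    m=camera_model(n);v,u=np.mgrid[0:480,0:640]
    P=np.stack([(u-m['cx'])/m['fx']*d,-(v-m['cy'])/m['fy']*d,-d],-1)
    T=m['cam_to_world'];return P@T[:3,:3].T+T[:3,3]
def ray(n,px,z):
    m=camera_model(n);T=m['cam_to_world']
    r=T[:3,:3]@np.array([(px[0]-m['cx'])/m['fx'],-(px[1]-m['cy'])/m['fy'],-1]);return T[:3,3]+r*(z-T[2,3])/r[2]
def look(n,names,zmin=4,top=4):
    p,d=capture(n);W=cloud(n,d)
    for t in names:
        for r in masks_of(n,t)[:top]:
            g=r['region'];Q=W[g&(d>0)];Q=Q[np.isfinite(Q).all(1)]
            if len(Q)<10: print(t,r['p'],r['centre'],'few');continue
            Z=np.percentile(Q[:,2],[5,50,98]);Q2=Q[Q[:,2]>zmin] if (Q[:,2]>zmin).sum()>10 else Q
            c,wh,a=cv2.minAreaRect(Q2[:,:2].astype(np.float32))
            print(n,t,'p%.2f'%r['p'],np.round(r['centre']),'n',g.sum(),'z',Z.round(1),'rect c',np.round(c,1),'wh',np.round(wh,1),'ang',round(a,1),'mean',Q2[:,:2].mean(0).round(1))
    return p,d,W
E
python3 - <<'E'
from h import *
N=['red_tray','blue_tray','panel_filter_center','fuel_filter_center','spark_plug_center','oil_filter_center','oil_bottle_center','round_filter_center','wrench']
p,d,W=look('top',N)
H={'red_tray':0,'blue_tray':0,'panel_filter_center':12.5,'fuel_filter_center':17,'spark_plug_center':10.5,'oil_filter_center':34,'oil_bottle_center':52.5,'round_filter_center':25,'wrench':0}
for c in('top','scene'):
    if c=='scene':capture('scene')
    for t in N:
        for r in pinpoint(c,t)[:4]: print(c,t,'%.2f'%r['p'],np.round(r['centre'],1),ray(c,r['centre'],H[t]).round(1)[:2])
cv2.imwrite('pics/crop1.png',cv2.resize(p[165:370,230:430],None,fx=3,fy=2.9,interpolation=cv2.INTER_CUBIC)[:,:,::-1][:600])
print(sense()['time_s'])
E
```

```text
top red_tray p0.81 [483. 272.] n 10048 z [ 0.7  5.  27.7] rect c [ 494.8 -357.4] wh [295.2 200.4] ang 9.0 mean [ 491.9 -359.7]
top blue_tray p0.87 [179. 267.] n 10141 z [ 0.   4.3 27.2] rect c [527.  339.2] wh [191.7 295.4] ang 88.3 mean [527.3 344.3]
top panel_filter_center p0.97 [388. 218.] n 1299 z [20.2 25.2 30.2] rect c [ 632.  -137.2] wh [ 60.7 111.6] ang 82.9 mean [ 630.8 -136. ]
top panel_filter_center p0.64 [270. 287.] n 383 z [ 1.  29.  35.9] rect c [472.9 136.8] wh [33.6 74.4] ang 56.3 mean [472.8 136.1]
top fuel_filter_center p0.78 [270. 338.] n 642 z [24.3 39.4 47.6] rect c [358.6 141.1] wh [98.1 45.6] ang 59.3 mean [360.3 140. ]
top fuel_filter_center p0.73 [332. 339.] n 683 z [16.4 39.1 47.5] rect c [357.9   2.5] wh [ 45.  100.4] ang 72.7 mean [359.1   2.9]
top fuel_filter_center p0.65 [270. 288.] n 332 z [19.3 29.8 36.1] rect c [472.7 136.7] wh [32.4 70.6] ang 57.2 mean [472.5 135.9]
top fuel_filter_center p0.65 [482. 270.] n 10161 z [ 0.6  5.  27.7] rect c [ 495.  -357.2] wh [295.6 200.4] ang 9.1 mean [ 492.5 -359.5]
top spark_plug_center p0.51 [323. 215.] n 199 z [ 
[... 1489 characters left out ...]
.3] [772.9  -6.2]
scene red_tray 0.97 [145.  240.5] [ 496.3 -343.3]
scene blue_tray 0.76 [509.8 251.5] [527.4 341.1]
scene blue_tray 0.45 [408.9 289.1] [609.9 144. ]
scene panel_filter_center 0.90 [248.8 296.8] [ 632.2 -136.2]
scene panel_filter_center 0.51 [145.3 241. ] [ 507.6 -337.6]
scene fuel_filter_center 0.92 [329.7 178.7] [351.2   8.7]
scene fuel_filter_center 0.87 [400.5 224. ] [473.2 140.8]
scene fuel_filter_center 0.57 [398.5 178.4] [351.3 148.8]
scene spark_plug_center 0.89 [332.8 300.2] [638.8   8.5]
scene oil_filter_center 0.68 [321.3 225.1] [489.3  -9.8]
scene oil_filter_center 0.55 [143.8 242.6] [ 528.5 -331.2]
scene round_filter_center 0.84 [246.5 223.5] [ 476.7 -150.4]
1.55
```

View pics/crop1.png

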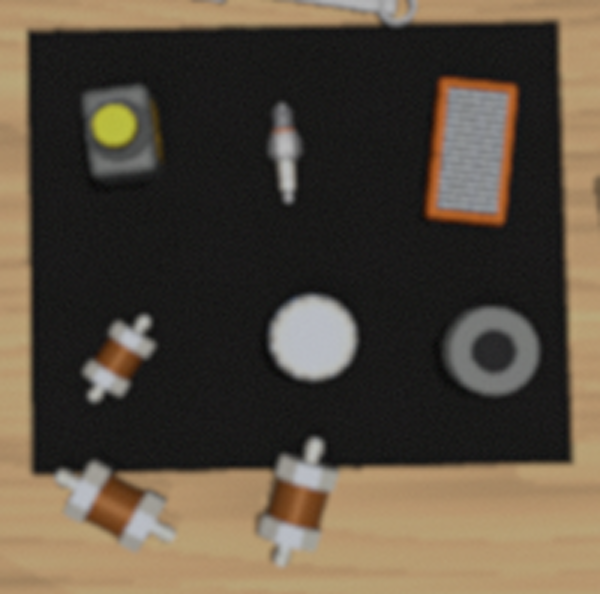

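Candidates for the fuel filter, in top pixels:

| Pixel | Width x length, height |
|---|---|
| (270,288) | about 33x74, 36 high |
| (268,339) | about 45x98, 47 high |
| (330,338) | about 45x100, 47 high |

The first matches the 34x76 part, so I choose it, and the crop confirms it is the smallest. The other pieces in the crop are bottle (269,208), plug (325,215), panel (388,218), oil filter (334,281) and round filter (394,286). Next I refine the positions.

```bash
python3 - <<'E'
from h import *
import scipy.ndimage as nd
C=[capture('top') for _ in range(4)];p=C[0][0]
d=np.median([c[1] for c in C],0);W=cloud('top',d)
hsv=cv2.cvtColor(p,cv2.COLOR_RGB2HSV)
def rect(mask,name):
    Q=W[mask];c,wh,a=cv2.minAreaRect(Q[:,:2].astype(np.float32));print(name,len(Q),'z',np.percentile(Q[:,2],[5,50,95]).round(1),np.round(c,1),np.round(wh,1),round(a,1))
def box(u0,u1,v0,v1):
    m=np.zeros((480,640),bool);m[v0:v1,u0:u1]=1;return m
Z=W[...,2]
rect(box(420,545,200,350)&(hsv[...,1]>120)&((hsv[...,0]<8)|(hsv[...,0]>172))&(Z>18)&(Z<32),'red rim')
rect(box(125,235,195,340)&(hsv[...,1]>120)&(hsv[...,0]>100)&(hsv[...,0]<130)&(Z>18)&(Z<32),'blue rim')
for n,b in (('red',box(420,545,200,350)&((hsv[...,0]<8)|(hsv[...,0]>172))),('blue',box(125,235,195,340)&(hsv[...,0]>100)&(hsv[...,0]<130))):
    m=(b&(hsv[...,1]>120)).astype(np.uint8);m=cv2.morphologyEx(m,cv2.MORPH_OPEN,np.ones((25,25)))
    rect((m>0),n+' core');fl=(m>0)&(Z<8);rect(fl,n+' floor')
rect(box(250,290,185,240)&(Z>96)&(Z<115),'cap')
rect(box(250,295,185,240)&(Z>60)&(Z<80),'bottle shoulder')
rect(box(250,295,185,240)&(Z>20)&(Z<115),'bottle all')
rect(box(315,352,262,300)&(Z>58),'oil top')
rect(box(370,410,265,305)&(Z>40),'round')
rect(box(365,410,185,250)&(Z>17),'panel')
rect(box(312,338,198,240)&(Z>6),'plug');rect(box(312,338,198,240)&(Z>15),'plug hi')
rect(box(252,288,270,310)&(Z>10),'fuel')
rect(box(252,288,270,310)&(Z>20),'fuel body')
for c in((120,'x'),):
  for v in range(198,240,2):
    g=box(312,338,v,v+2)&(Z>6); 
    if g.sum(): print(v,W[g][:,:2].mean(0).round(1),Z[g].max().round(1),g.sum(), np.ptp(W[g][:,1]).round(1))
E
```

```text
red rim 1946 z [21.4 25.  27.1] [ 493.4 -352.7] [294.9 190.2] 8.9
blue rim 1708 z [21.4 24.4 26.5] [526.9 339. ] [188.4 290.2] 88.5
red core 9736 z [ 2.2  4.6 25.6] [ 492.2 -312.3] [295.  283.3] 88.9
red floor 7822 z [2.  4.2 6.3] [ 488.3 -352. ] [294.1 178.6] 9.0
blue core 9864 z [ 1.7  3.9 25.1] [525.9 338.6] [188.2 288.1] 88.8
blue floor 7951 z [1.5 3.5 5.6] [527.3 341.7] [169.3 252.7] 88.3
cap 168 z [101.5 104.7 106.5] [647.2 129.4] [30.8 28.9] 64.9
bottle shoulder 489 z [65.8 71.9 78.6] [647.6 129.3] [68.3 49.9] 6.4
bottle all 753 z [ 44.5  73.1 105.6] [647.6 129. ] [68.3 50.6] 6.4
oil top 580 z [64.3 67.4 69.4] [487.3 -10.4] [57.5 59.5] 88.9
round 685 z [48.1 50.1 52. ] [ 473.7 -145.4] [65.2 63.7] 43.4
panel 1259 z [22.9 25.5 27.6] [ 632.2 -137.3] [ 60.4 112. ] 83.1
plug 208 z [11.6 16.4 21.5] [635.4   7.4] [21.  76.9] 88.6
plug hi 140 z [15.4 18.  21.6] [635.1   6.2] [18.6 72.3] 88.9
fuel 358 z [19.6 29.4 34.2] [473.3 136.7] [34.1 75.5] 55.7
fuel body 333 z [20.5 29.8 34.3] [472.9 137.1] [33.8 74.4] 55.6
200 [672.4   8.5] 16.5 3 2.4
202 [667.9   9. ] 18.4 12 11.7
204 [663.1   8.5] 19.9 13 14.0
206 [658.7   8.6] 18.6 13 14.1
208 [653.6   7.6] 19.9 13 14.0
210 [648.8   7.1] 21.1 16 16.3
212 [644.    6.7] 22.3 19 21.0
214 [639.4   7.3] 23.3 20 21.0
216 [634.8   7.4] 21.5 20 20.9
218 [630.4   8.1] 21.1 17 18.6
220 [625.9   6.4] 18.8 10 9.4
222 [621.2   6.5] 16.9 10 9.3
224 [616.5   6.6] 18.1 10 9.4
226 [611.8   6. ] 17.9 11 11.6
228 [607.2   5.6] 16.2 8 7.0
230 [602.9   5.2] 15.4 7 7.0
232 [598.    4.6] 15.9 6 4.7
```

```bash
python3 -m crank '{"dp":[[2.3,-4.1,0],[2.3,-4.1,0],[2.3,-4.1,0],[2.3,-4.1,0],[2.3,-4.1,0],[2.3,-4.1,0],[2.3,-4.1,0],[2.3,-4.1,0],[2.3,-4.1,0],[2.3,-4.1,0]],"delta_rot":[[0,0,0],[0,0,0],[0,0,0],[0,0,0],[0,0,0],[0,0,0],[0,0,0],[0,0,0],[0,0,0],[0,0,0]],"claw":[0,0,0,0,0,0,0,0,0,0]}' 30
```

```text
time_s: 2.75
eef_pos: [442.3, 68.5, 193.6]
ee_rot: [0.0, 0.206, 0.979, 0.0]
force: [1.2, 0.3, -0.7]
grip_width: 0.998
```

```bash
python3 -m crank '{"dp":[[2.2,-3.9,0],[2.2,-3.9,0],[0,0,-4.5],[0,0,-4],[0,0,-3.5],[0,0,-2.5],[0,0,-2],[0,0,-0.6],[0,0,0],[0,0,0]],"delta_rot":[[0,0,0],[0,0,0],[0,0,0],[0,0,0],[0,0,0],[0,0,0],[0,0,0],[0,0,0],[0,0,0],[0,0,0]],"claw":[0,0,0,0,0,0,0,0,0,0]}' 30
```

```text
time_s: 3.75
eef_pos: [486.3, -7.7, 23.4]
ee_rot: [0.001, 0.206, 0.979, -0.0]
force: [0.8, 1.1, 1.1]
grip_width: 1.003
```

```bash
python3 -m crank '{"dp":[[0.1,-0.25,0],[0,0,0],[0,0,0],[0,0,0],[0,0,0],[0,0,0],[0,0,0],[0,0,0]],"delta_rot":[[0,0,0],[0,0,0],[0,0,0],[0,0,0],[0,0,0],[0,0,0],[0,0,0],[0,0,0]],"claw":[0,30,60,90,120,160,200,255]}' 40
```

```text
time_s: 4.55
eef_pos: [487.6, -9.7, 24.5]
ee_rot: [0.001, 0.206, 0.979, 0.0]
force: [-4.3, 4.0, 22.1]
grip_width: 0.599
```

```bash
python3 -m crank '{"dp":[[0,0,0],[0,0,0]],"delta_rot":[[0,0,0],[0,0,0]],"claw":[255,255]}' 40
python3 - <<'E'
from h import *
p,d=capture('scene');cv2.imwrite('pics/s2.png',cv2.resize(p[100:300,220:460],None,fx=3,fy=3)[:,:,::-1][:600])
E
```

```text
time_s: 4.75
eef_pos: [487.6, -9.6, 24.5]
ee_rot: [0.001, 0.206, 0.979, 0.0]
force: [-4.5, 4.5, 22.2]
grip_width: 0.6
```

View pics/s2.png

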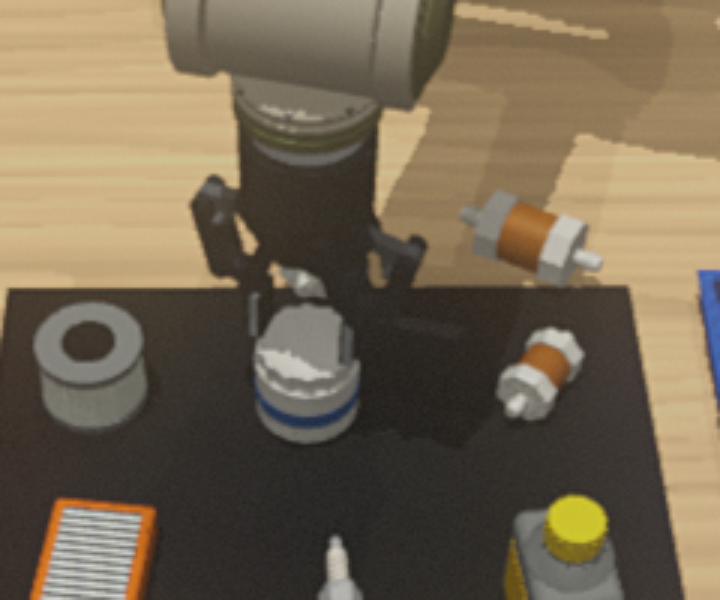

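The picture shows the fingers on the fluted top of the can only, at crop pixels (250,315) and (345,340). I'll open, go 10 mm lower and regrip on the straight wall.

```bash
python3 -m crank '{"dp":[[0,0,0],[0,0,0],[0,0,0],[0,0,-0.6],[0,0,-0.6],[0,0,0],[0,0,0],[0,0,0],[0,0,0],[0,0,0]],"delta_rot":[[0,0,0],[0,0,0],[0,0,0],[0,0,0],[0,0,0],[0,0,0],[0,0,0],[0,0,0],[0,0,0],[0,0,0]],"claw":[0,0,0,0,0,60,120,255,255,255]}' 40
python3 - <<'E'
from h import *
p,d=capture('scene');cv2.imwrite('pics/s3.png',cv2.resize(p[100:300,220:460],None,fx=3,fy=3)[:,:,::-1][:600])
E
```

```text
time_s: 5.8
eef_pos: [486.7, -10.0, 10.6]
ee_rot: [0.0, 0.206, 0.979, 0.0]
force: [-0.2, 0.3, 3.2]
grip_width: 0.667
```

View pics/s3.png

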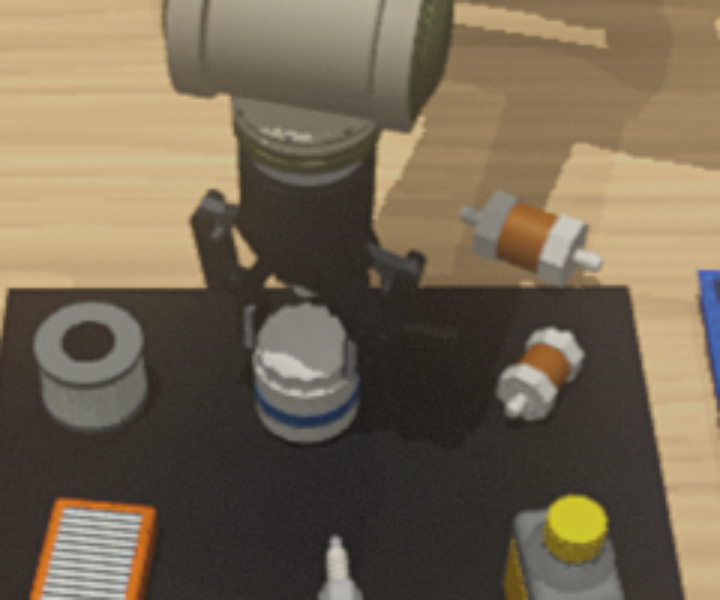

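```bash
python3 -m crank '{"dp":[[0,0,0],[0,0,2],[0,0,4],[0,0,2],[-0.2,3,0],[-0.2,4.5,0],[-0.2,4.5,0],[-0.2,4.5,0],[-0.2,4.5,0],[-0.3,4.5,0]],"delta_rot":[[0,0,0],[0,0,0],[0,0,0],[0,0,0],[0,0,0],[0,0,0],[0,0,0],[0,0,0],[0,0,0],[0,0,0]],"claw":[255,255,255,255,255,255,255,255,255,255]}' 40
```

```text
time_s: 6.85
eef_pos: [473.0, 246.7, 89.9]
ee_rot: [-0.0, 0.206, 0.979, -0.0]
force: [0.0, -0.3, -2.1]
grip_width: 0.666
```

```bash
python3 -m crank '{"dp":[[-0.3,4.5,0],[-0.3,3.5,0],[0,1.2,-1],[0,0,-2.5],[0,0,-2],[0,0,-1],[0,0,-0.5],[0,0,0],[0,0,0]],"delta_rot":[[0,0,0],[0,0,0],[0,0,0],[0,0,0],[0,0,0],[0,0,0],[0,0,0],[0,0,0],[0,0,0]],"claw":[255,255,255,255,255,255,255,255,255]}' 40
```

```text
time_s: 7.75
eef_pos: [468.1, 337.0, 21.2]
ee_rot: [0.001, 0.206, 0.979, 0.0]
force: [1.1, 0.1, -1.7]
grip_width: 0.667
```

```bash
python3 -m crank '{"dp":[[0,0,-0.3],[0,0,-0.2],[0,0,-0.1],[0,0,0]],"delta_rot":[[0,0,0],[0,0,0],[0,0,0],[0,0,0]],"claw":[255,255,255,255]}' 40
```

```text
time_s: 8.15
eef_pos: [467.7, 337.0, 14.6]
ee_rot: [0.0, 0.206, 0.979, -0.0]
force: [-0.2, 0.5, -1.0]
grip_width: 0.669
```

```bash
python3 -m crank '{"dp":[[0,0,-0.1],[0,0,0],[0,0,0],[0,0,0],[0,0,0],[0,0,3],[0,0,5],[0,0,5],[0,0,4],[0,0,0]],"delta_rot":[[0,0,0],[0,0,0],[0,0,0],[0,0,0],[0,0,0],[0,0,0],[0,0,0],[0,0,0],[0,0,0],[0,0,0]],"claw":[255,160,80,0,0,0,0,0,0,0]}' 40
python3 - <<'E'
from h import *
look('top',['oil_filter_center'])
p,d=capture('scene');cv2.imwrite('pics/s4.png',p[:,:,::-1])
E
```

```text
time_s: 9.15
eef_pos: [469.7, 338.1, 189.2]
ee_rot: [0.004, 0.206, 0.979, 0.003]
force: [0.7, -0.2, -0.8]
grip_width: 0.993
top oil_filter_center p0.61 [184. 293.] n 773 z [14.5 69.7 75.6] rect c [459.5 320.8] wh [92.7 59.7] ang 49.9 mean [471.  327.2]
top oil_filter_center p0.53 [322. 211.] n 223 z [ 1.7 16.1 24. ] rect c [634.6   7.4] wh [21.  75.3] ang 88.9 mean [637.7   7.3]
```

View pics/s4.png

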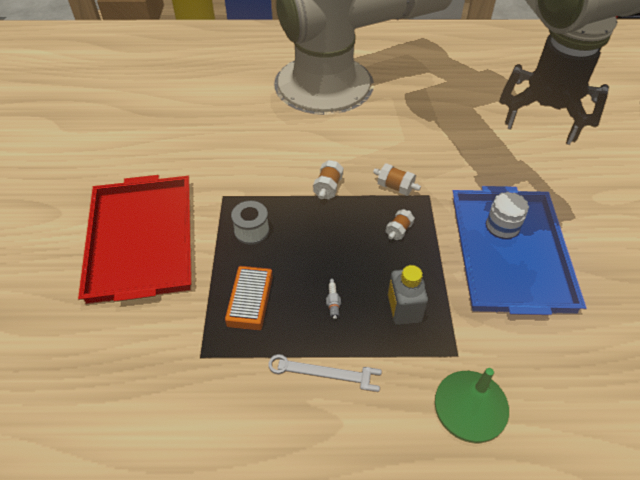

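The oil filter stands upright in the blue tray at (507,215). The bottle is next.

```bash
python3 -m crank '{"dp":[[2.95,-3.48,0],[2.95,-3.48,0],[2.95,-3.48,0],[2.95,-3.48,0],[2.95,-3.48,0],[2.95,-3.48,0],[0,0,0],[0,0,0]],"delta_rot":[[0,0,7.55],[0,0,7.55],[0,0,7.55],[0,0,7.55],[0,0,0],[0,0,0],[0,0,0],[0,0,0]],"claw":[0,0,0,0,0,0,0,0]}' 40
```

```text
time_s: 10.1
eef_pos: [644.3, 127.4, 181.0]
ee_rot: [-0.002, -0.055, 0.998, 0.0]
force: [-0.6, 0.5, 0.3]
grip_width: 1.0
```

```bash
python3 -m crank '{"dp":[[0.3,0.2,-3],[0,0,-4],[0,0,-3],[0,0,-2],[0,0,-1.5],[0,0,-0.5],[0,0,0],[0,0,0]],"delta_rot":[[0,0,0],[0,0,0],[0,0,0],[0,0,0],[0,0,0],[0,0,0],[0,0,0],[0,0,0]],"claw":[0,0,0,0,0,0,0,0]}' 40
```

```text
time_s: 10.9
eef_pos: [648.1, 130.4, 44.5]
ee_rot: [0.001, -0.056, 0.998, -0.0]
force: [-0.6, 0.4, -0.1]
grip_width: 1.002
```

```bash
python3 -m crank '{"dp":[[0,-0.1,-0.4],[0,0,-0.4],[0,0,0],[0,0,0],[0,0,0],[0,0,0],[0,0,0],[0,0,0],[0,0,0],[0,0,0]],"delta_rot":[[0,0,0],[0,0,0],[0,0,0],[0,0,0],[0,0,0],[0,0,0],[0,0,0],[0,0,0],[0,0,0],[0,0,0]],"claw":[0,0,40,80,110,140,170,200,255,255]}' 40
python3 - <<'E'
from h import *
p,d=capture('scene');cv2.imwrite('pics/s5.png',cv2.resize(p[150:350,300:520],None,fx=3,fy=3)[:,:,::-1][:600])
E
```

```text
time_s: 11.9
eef_pos: [648.6, 131.0, 39.4]
ee_rot: [0.002, -0.056, 0.998, 0.001]
force: [-7.7, 6.3, 21.7]
grip_width: 0.392
```

View pics/s5.png

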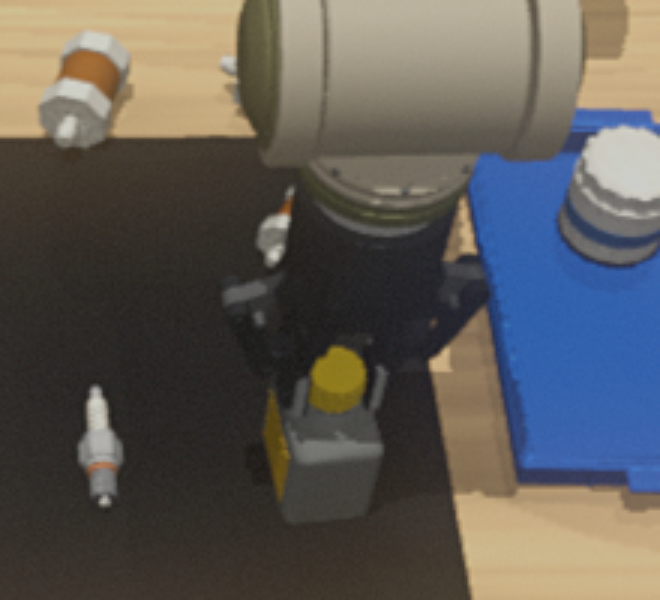

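The fingers closed above the shoulder next to the cap (crop pixels (300,395) and (378,385)), with an opening of 0.39, which is narrower than the body. I'll reopen gently and go lower.

```bash
python3 -m crank '{"dp":[[0,0,0],[0,0,0],[0,0,0],[0,0,0],[0,0,0]],"delta_rot":[[0,0,0],[0,0,0],[0,0,0],[0,0,0],[0,0,0]],"claw":[120,60,0,0,0]}' 40
python3 - <<'E'
from h import *
p,d=capture('scene');cv2.imwrite('pics/s6.png',cv2.resize(p[150:350,300:520],None,fx=3,fy=3)[:,:,::-1][:600])
W=cloud('scene',d)
Q=W[(W[...,2]>40)&(W[...,2]<80)&(abs(W[...,0]-648)<50)&(abs(W[...,1]-130)<45)];print(Q.min(0),Q.max(0))
E
```

```text
time_s: 12.45
eef_pos: [647.5, 129.0, 35.1]
ee_rot: [-0.0, -0.056, 0.998, -0.0]
force: [0.1, -0.6, 0.4]
grip_width: 0.999
[617.39400444 104.04154347  40.0402203 ] [686.76902391 158.83613113  79.97784858]
```

View pics/s6.png

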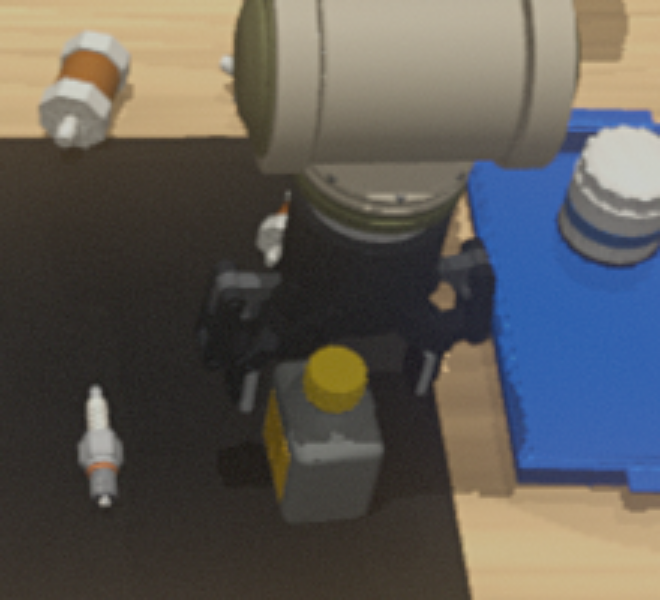

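```bash
python3 - <<'E'
from h import *
for px in((381.7,286),(441.5,281.5)):
  for z in(45,50,55,60,65): print(px,z,ray('scene',px,z).round(0))
p,d=capture('scene');W=cloud('scene',d)
for px in((382,284),(381,280),(442,278),(440,276)): print(px,W[px[1],px[0]].round(0))
print(W[272:282,400:424:4].reshape(-1,3)[::5].round(0))
E
```

```text
(381.7, 286) 45 [633.  90.  45.]
(381.7, 286) 50 [637.  89.  50.]
(381.7, 286) 55 [640.  89.  55.]
(381.7, 286) 60 [644.  88.  60.]
(381.7, 286) 65 [647.  87.  65.]
(441.5, 281.5) 45 [625. 192.  45.]
(441.5, 281.5) 50 [628. 190.  50.]
(441.5, 281.5) 55 [632. 189.  55.]
(441.5, 281.5) 60 [635. 188.  60.]
(441.5, 281.5) 65 [639. 186.  65.]
(382, 284) [665.  84.  97.]
(381, 280) [661.  82. 103.]
(442, 278) [655. 179.  98.]
(440, 276) [655. 175. 104.]
[[624. 119.  71.]
 [647. 144. 104.]
 [650. 138. 105.]
 [651. 131. 105.]
 [653. 125. 105.]
 [654. 118. 104.]
 [638. 117.  77.]
 [656. 143. 104.]
 [658. 137. 104.]
 [661. 130. 105.]
 [662. 124. 104.]
 [656. 120.  92.]]
```

```bash
python3 - <<'E'
from h import *
im=cv2.imread('pics/s4.png');cv2.imwrite('pics/c4.png',cv2.resize(im[50:170,480:640],None,fx=5,fy=5,interpolation=cv2.INTER_CUBIC))
for px in((509,128),(573,142)):
  for z in(185,190,195,200,205,210,220): print(px,z,ray('scene',px,z).round(0))
E
```

```text
(509, 128) 185 [397. 319. 185.]
(509, 128) 190 [403. 317. 190.]
(509, 128) 195 [409. 314. 195.]
(509, 128) 200 [415. 312. 200.]
(509, 128) 205 [421. 309. 205.]
(509, 128) 210 [426. 306. 210.]
(509, 128) 220 [438. 301. 220.]
(573, 142) 185 [434. 421. 185.]
(573, 142) 190 [440. 417. 190.]
(573, 142) 195 [445. 414. 195.]
(573, 142) 200 [451. 411. 200.]
(573, 142) 205 [457. 407. 205.]
(573, 142) 210 [462. 404. 210.]
(573, 142) 220 [474. 397. 220.]
```

View pics/c4.png

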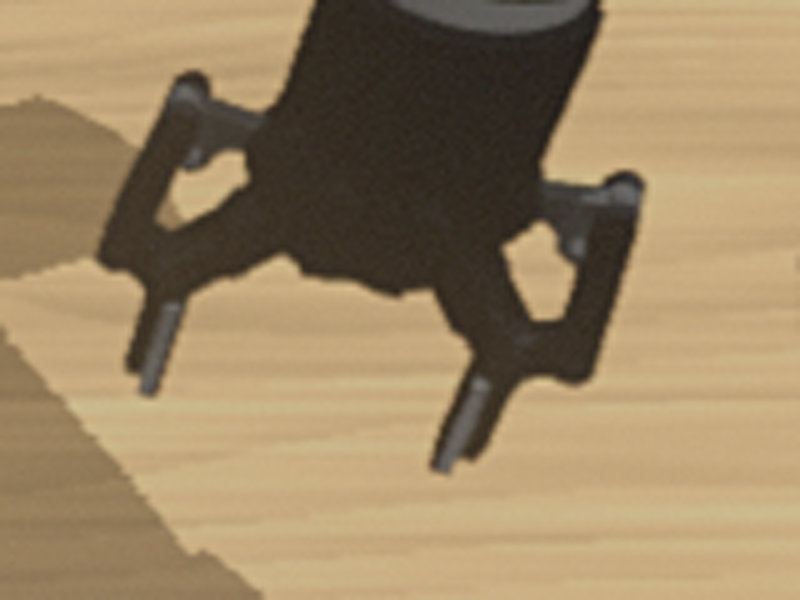

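```bash
python3 - <<'E'
from h import *
p,d=capture('scene');W=cloud('scene',d)
for u in(380,381,382,383,440,441,442):
  for v in range(270,294,3): print(u,v,W[v,u].round(0),p[v,u], end=' | ')
  print()
cv2.imwrite('pics/d6.png',cv2.resize(p[250:310,360:460],None,fx=7,fy=7,interpolation=cv2.INTER_CUBIC)[:,:,::-1])
p,d=capture('top');W=cloud('top',d);cv2.imwrite('pics/t6.png',cv2.resize(p[150:270,200:340],None,fx=5,fy=5)[:,:,::-1])
E
```

```text
380 270 [665.  77. 135.] [38 37 40] | 380 273 [667.  77. 130.] [27 26 26] | 380 276 [661.  79. 114.] [28 29 27] | 380 279 [661.  80. 105.] [35 34 33] | 380 282 [663.  80. 100.] [45 46 43] | 380 285 [661.  81.  89.] [71 73 70] | 380 288 [608.  93.   2.] [42 36 35] | 380 291 [612.  93.  -2.] [44 41 42] | 
381 270 [667.  78. 137.] [36 35 34] | 381 273 [666.  79. 129.] [24 26 23] | 381 276 [663.  80. 116.] [46 48 45] | 381 279 [661.  81. 105.] [59 60 60] | 381 282 [663.  82. 100.] [74 75 74] | 381 285 [663.  82.  92.] [88 87 86] | 381 288 [608.  95.   1.] [43 39 37] | 381 291 [614.  94.   0.] [43 38 38] | 
382 270 [666.  80. 136.] [28 28 27] | 382 273 [667.  80. 130.] [27 27 25] | 382 276 [663.  82. 116.] [77 76 74] | 382 279 [664.  82. 110.] [81 82 80] | 382 282 [665.  83. 102.] [88 86 87] | 382 285 [666.  83.  96.] [89 90 88] | 382 288 [608.  96.   1.] [34 34 32] | 382 291 [613.  96.  -1.] [40 38 37] | 
383 270 [667.  81. 138.] [30 27 29] | 383 273 [667.  82. 130.] [35 34 33] | 383 276 [667.  83. 121.] [83 82 80] | 383 279 [665.  84. 111.] [84 83 84] | 383 282 [665.  85. 103.] [85 85 8
[... 333 characters left out ...]
] [41 37 37] | 440 288 [607. 200.  -1.] [41 37 40] | 440 291 [615. 198.   1.] [44 40 40] | 
441 270 [655. 174. 120.] [56 54 56] | 441 273 [654. 176. 110.] [71 71 72] | 441 276 [655. 177. 103.] [90 89 88] | 441 279 [654. 178.  94.] [78 79 78] | 441 282 [595. 203.  -1.] [40 37 40] | 441 285 [601. 202.  -0.] [36 32 35] | 441 288 [608. 201.  -1.] [39 38 37] | 441 291 [615. 200.   1.] [44 39 38] | 
442 270 [655. 175. 120.] [80 80 80] | 442 273 [656. 176. 113.] [85 87 88] | 442 276 [653. 179. 102.] [79 80 80] | 442 279 [655. 179.  96.] [59 57 58] | 442 282 [594. 205.  -2.] [41 38 40] | 442 285 [602. 204.   0.] [40 37 36] | 442 288 [607. 203.  -1.] [40 39 39] | 442 291 [616. 201.   2.] [46 41 40] |
```

View pics/d6.png

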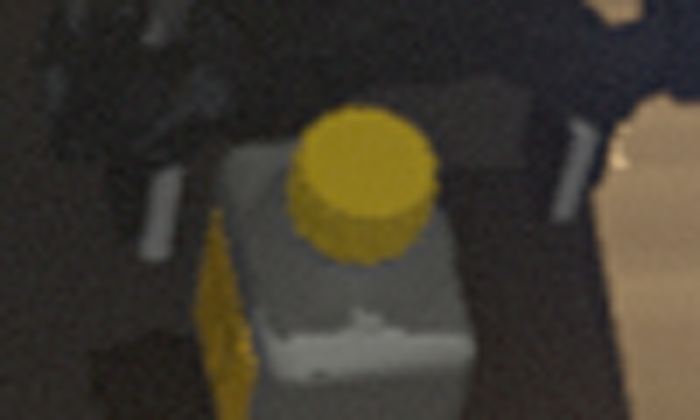

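```bash
python3 - <<'E'
from h import *
p,d=capture('scene');W=cloud('scene',d)
for u in(405,412,420,426,430):
  for v in range(240,275,3): print(u,v,W[v,u].round(0),p[v,u].mean().round(), end=' | ')
  print()
print(sense()['eef_pos'],sense()['joints'])
E
```

```text
405 240 [674. 104. 219.] 39.0 | 405 243 [677. 104. 215.] 35.0 | 405 246 [677. 105. 209.] 36.0 | 405 249 [663. 109. 184.] 33.0 | 405 252 [662. 110. 176.] 34.0 | 405 255 [668. 110. 176.] 37.0 | 405 258 [670. 110. 171.] 33.0 | 405 261 [668. 111. 162.] 32.0 | 405 264 [555. 143.   0.] 34.0 | 405 267 [562. 142.   0.] 71.0 | 405 270 [642. 121. 103.] 99.0 | 405 273 [649. 121. 104.] 99.0 | 
412 240 [683. 111. 230.] 35.0 | 412 243 [682. 112. 222.] 33.0 | 412 246 [683. 113. 217.] 33.0 | 412 249 [682. 114. 209.] 35.0 | 412 252 [667. 119. 183.] 33.0 | 412 255 [670. 119. 178.] 32.0 | 412 258 [670. 120. 171.] 31.0 | 412 261 [661. 124. 152.] 36.0 | 412 264 [556. 155.   2.] 47.0 | 412 267 [638. 133. 105.] 97.0 | 412 270 [643. 132. 103.] 99.0 | 412 273 [650. 131. 105.] 98.0 | 
420 240 [686. 121. 233.] 38.0 | 420 243 [684. 123. 225.] 37.0 | 420 246 [684. 124. 218.] 38.0 | 420 249 [685. 124. 212.] 33.0 | 420 252 [686. 125. 207.] 35.0 | 420 255 [659. 135. 164.] 32.0 | 420 258 [658. 136. 156.] 33.0 | 420 261 [657. 137. 147.] 36.0 | 420 264 [553. 171.  -2.] 47.0 | 420 267 [561. 170.  -1.] 39.0 | 420 270 [6
[... 268 characters left out ...]
59.] 33.0 | 426 261 [657. 146. 146.] 41.0 | 426 264 [556. 181.   1.] 41.0 | 426 267 [561. 181.  -1.] 42.0 | 426 270 [569. 179.   1.] 48.0 | 426 273 [575. 179.  -1.] 43.0 | 
430 240 [687. 135. 235.] 38.0 | 430 243 [686. 136. 227.] 37.0 | 430 246 [686. 137. 220.] 37.0 | 430 249 [684. 139. 211.] 34.0 | 430 252 [1159.  -20.  823.] 35.0 | 430 255 [667. 147. 175.] 40.0 | 430 258 [667. 148. 168.] 34.0 | 430 261 [548. 190.  -0.] 44.0 | 430 264 [556. 188.   1.] 45.0 | 430 267 [561. 188.  -2.] 44.0 | 430 270 [571. 186.   3.] 50.0 | 430 273 [573. 187.  -4.] 47.0 | 
[647.60252593 129.15515674  35.35771611] [ 1.98169086e-02  7.53439137e-01  1.22344985e+00 -1.05541307e-05
  1.16472148e+00 -1.66320004e+00]
```

View pics/t6.png

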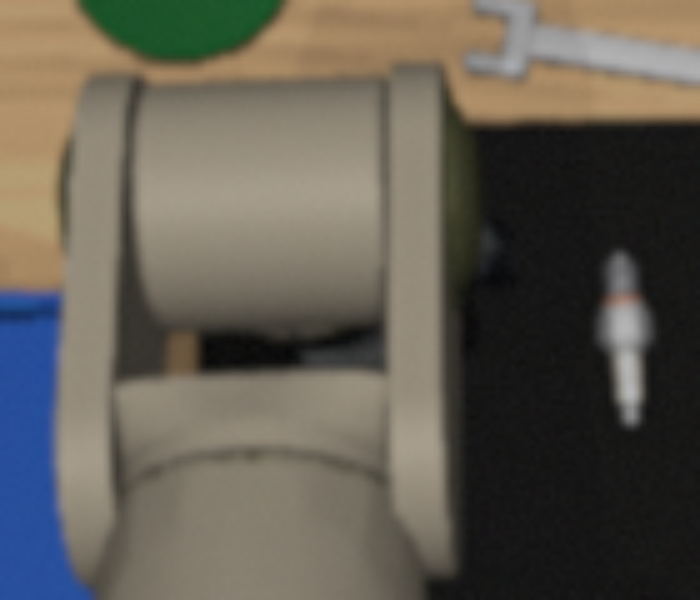

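The depth shows that the open fingertips are really at about z = 89, and the gripper body's underside is at about 146. The reported TCP is 35, so the real tool stands roughly 35 mm higher than reported. That explains the high grips. I'll go lower in guarded steps.

```bash
python3 -m crank '{"dp":[[0,0,-1],[0,0,-1],[0,0,-0.5],[0,0,-0.3],[0,0,0],[0,0,0]],"delta_rot":[[0,0,0],[0,0,0],[0,0,0],[0,0,0],[0,0,0],[0,0,0]],"claw":[0,0,0,0,0,0]}' 40
python3 - <<'E'
from h import *
p,d=capture('scene');W=cloud('scene',d)
cv2.imwrite('pics/s7.png',cv2.resize(p[150:350,300:520],None,fx=3,fy=3)[:,:,::-1][:600])
G=W[255:300,375:450].reshape(-1,3)
for y0,y1 in((78,92),(170,184)):
  Q=G[(G[:,0]>640)&(G[:,1]>y0)&(G[:,1]<y1)&(G[:,2]>20)];print(np.percentile(Q[:,2],[1,5,20]))
Q=G[(G[:,0]>650)&(G[:,1]>140)&(G[:,1]<150)&(G[:,2]>107)];print(np.percentile(Q[:,2],[1,5,20]))
E
```

```text
time_s: 13.3
eef_pos: [647.8, 129.2, 7.6]
ee_rot: [0.0, -0.056, 0.998, -0.0]
force: [-0.3, 0.0, -0.0]
grip_width: 0.997
[63.10727203 70.34368301 91.28046918]
[59.22859367 63.57653507 74.33325879]
[117.31602288 122.02666691 133.99196803]
```

View pics/s7.png

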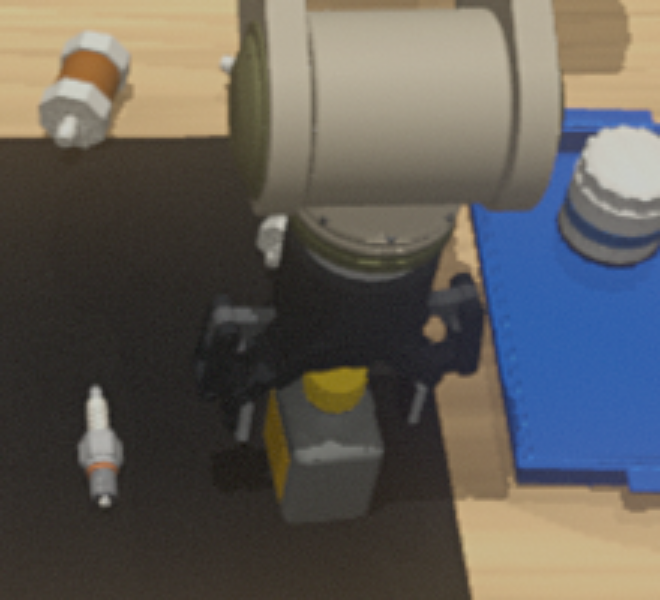

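```bash
python3 -m crank '{"dp":[[0,0,-0.3],[0,0,-0.3],[0,0,0],[0,0,0],[0,0,0],[0,0,0],[0,0,0],[0,0,0],[0,0,0],[0,0,0]],"delta_rot":[[0,0,0],[0,0,0],[0,0,0],[0,0,0],[0,0,0],[0,0,0],[0,0,0],[0,0,0],[0,0,0],[0,0,0]],"claw":[0,0,40,80,110,140,170,200,255,255]}' 40
```

```text
time_s: 14.35
eef_pos: [647.8, 129.3, 1.7]
ee_rot: [0.0, -0.056, 0.998, 0.0]
force: [-0.2, 0.5, 3.4]
grip_width: 0.58
```

```bash
python3 -m crank '{"dp":[[0,0,0],[0,0,1],[0,0,3],[0,0,3],[-0.4,1.5,0],[-1,3.4,0],[-1.2,4,0],[-1.2,4,0],[-1.2,4,0],[-0.8,2.7,0]],"delta_rot":[[0,0,0],[0,0,0],[0,0,0],[0,0,0],[0,0,0],[0,0,0],[0,0,0],[0,0,0],[0,0,0],[0,0,0]],"claw":[255,255,255,255,255,255,255,255,255,255]}' 50
```

```text
time_s: 15.35
eef_pos: [587.1, 328.1, 69.7]
ee_rot: [-0.001, -0.057, 0.998, -0.0]
force: [0.4, -0.1, -3.0]
grip_width: 0.575
```

```bash
python3 -m crank '{"dp":[[0,1,0],[0,0,-1],[0,0,-2.5],[0,0,-1.5],[0,0,-0.8],[0,0,-0.4],[0,0,0],[0,0,0]],"delta_rot":[[0,0,0],[0,0,0],[0,0,0],[0,0,0],[0,0,0],[0,0,0],[0,0,0],[0,0,0]],"claw":[255,255,255,255,255,255,255,255]}' 50
```

```text
time_s: 16.15
eef_pos: [590.1, 335.2, 10.2]
ee_rot: [0.001, -0.056, 0.998, 0.0]
force: [-0.2, -0.9, -2.3]
grip_width: 0.575
```

```bash
python3 -m crank '{"dp":[[0,0,-0.25],[0,0,-0.2],[0,0,0],[0,0,0]],"delta_rot":[[0,0,0],[0,0,0],[0,0,0],[0,0,0]],"claw":[255,255,255,255]}' 50
```

```text
time_s: 16.55
eef_pos: [590.0, 335.3, 5.7]
ee_rot: [0.001, -0.056, 0.998, 0.0]
force: [-1.0, 0.5, 3.1]
grip_width: 0.576
```

```bash
python3 -m crank '{"dp":[[0,0,0],[0,0,0],[0,0,0],[0,0,0],[0,0,1],[0,0,4],[0,0,5],[0,0,1],[0,0,0]],"delta_rot":[[0,0,0],[0,0,0],[0,0,0],[0,0,0],[0,0,0],[0,0,0],[0,0,0],[0,0,0],[0,0,0]],"claw":[170,100,40,0,0,0,0,0,0]}' 50
python3 -m crank '{"dp":[[-2.35,-3.95,0],[-2.35,-3.95,0],[-2.35,-3.95,0],[-2.35,-3.95,0],[-2.35,-3.95,0],[0,0,0],[0,0,0]],"delta_rot":[[0,0,-8.08],[0,0,-8.08],[0,0,-8.08],[0,0,-8.08],[0,0,-8.08],[0,0,0],[0,0,0]],"claw":[0,0,0,0,0,0,0]}' 40
```

```text
time_s: 17.45
eef_pos: [590.6, 335.6, 117.9]
ee_rot: [0.002, -0.056, 0.998, 0.001]
force: [0.4, 0.3, -0.9]
grip_width: 0.999
time_s: 18.15
eef_pos: [471.6, 137.2, 114.2]
ee_rot: [-0.001, 0.292, 0.956, -0.0]
force: [-0.0, 0.8, 0.6]
grip_width: 1.002
```

```bash
python3 - <<'E'
from h import *
p,d=capture('scene');cv2.imwrite('pics/s8.png',p[:,:,::-1])
p,d,W=look('top',['oil_bottle_center','oil_filter_center'])
E
```

```text
top oil_bottle_center p0.87 [180. 239.] n 881 z [ 32.   76.1 110.9] rect c [594.7 333. ] wh [77.6 51.9] ang 6.4 mean [588.6 324.8]
top oil_filter_center p0.90 [180. 291.] n 780 z [33.4 70.  74.7] rect c [468.8 335.3] wh [62.7 62.1] ang 88.0 mean [469.3 329.8]
```

View pics/s8.png

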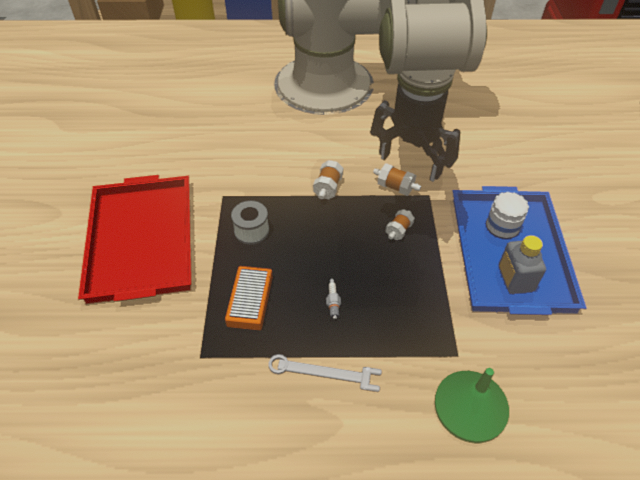

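Both blue-tray parts stand upright, the oil filter at (507,215) and the bottle at (522,265). I'll descend towards the fuel filter and measure fingertip height on the way.

```bash
python3 -m crank '{"dp":[[0.1,0,-4],[0,0,-4],[0,0,-3],[0,0,-1.5],[0,0,-0.5],[0,0,0],[0,0,0]],"delta_rot":[[0,0,0],[0,0,0],[0,0,0],[0,0,0],[0,0,0],[0,0,0],[0,0,0]],"claw":[0,0,0,0,0,0,0]}' 40
cat >> h.py <<'E'
def tips(c,tag,r=75):
    p,d=capture('scene');W=cloud('scene',d)
    m=camera_model('scene');T=m['cam_to_world'];q=T[:3,:3].T@(np.array(c+[30])-T[:3,3]);u=int(m['cx']+m['fx']*q[0]/-q[2]);v=int(m['cy']-m['fy']*q[1]/-q[2])
    u0=max(u-80,0);v0=max(v-90,0);print('crop origin',u0,v0)
    cv2.imwrite(f'pics/{tag}.png',cv2.resize(p[v0:v0+150,u0:u0+160],None,fx=4,fy=4,interpolation=cv2.INTER_CUBIC)[:,:,::-1]);return p,d,W
E
python3 - <<'E'
from h import *
p,d,W=tips([473,137],'f1')
np.save('W.npy',W)
E
```

```text
time_s: 19.05
eef_pos: [473.8, 138.0, -14.4]
ee_rot: [0.001, 0.292, 0.956, 0.0]
force: [-0.1, -0.8, 0.4]
grip_width: 1.0
crop origin 319 129
```

View pics/f1.png

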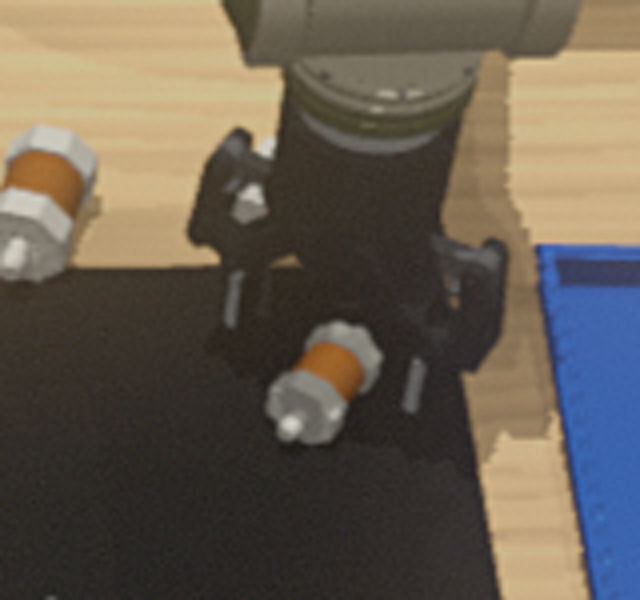

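```bash
python3 - <<'E'
import numpy as np
W=np.load('W.npy')
for cu,cvs in((232,range(270,345,8)),(412,range(355,430,8))):
  for cv_ in cvs: print(cu,cv_,W[129+cv_//4,319+cu//4].round(0),end=' | ')
  print()
E
```

```text
232 270 [461.  92.  82.] | 232 278 [456.  93.  71.] | 232 286 [454.  94.  64.] | 232 294 [456.  94.  60.] | 232 302 [458.  94.  57.] | 232 310 [459.  94.  53.] | 232 318 [455.  95.  43.] | 232 326 [459.  95.  41.] | 232 334 [428. 101.   0.] | 232 342 [432. 101.  -1.] | 
412 355 [440. 188.  -1.] | 412 363 [510. 169.  74.] | 412 371 [510. 170.  68.] | 412 379 [510. 171.  62.] | 412 387 [510. 171.  58.] | 412 395 [510. 172.  52.] | 412 403 [511. 173.  47.] | 412 411 [511. 173.  42.] | 412 419 [482. 183.   1.] | 412 427 [487. 182.   0.] |
```

Open tips sit at about 40 mm with the report at -14.4. The true TCP is therefore about 41 mm above the reported one, consistently over three measurements.

```bash
python3 -m crank '{"dp":[[-0.1,-0.1,-1],[0,0,-0.8],[0,0,-0.3],[0,0,0],[0,0,0],[0,0,0],[0,0,0],[0,0,0],[0,0,0],[0,0,0]],"delta_rot":[[0,0,0],[0,0,0],[0,0,0],[0,0,0],[0,0,0],[0,0,0],[0,0,0],[0,0,0],[0,0,0],[0,0,0]],"claw":[0,0,0,0,60,110,140,170,200,255]}' 30
python3 -m crank '{"dp":[[0,0,0],[0,0,0],[0,0,0]],"delta_rot":[[0,0,0],[0,0,0],[0,0,0]],"claw":[255,255,255]}' 30
```

```text
time_s: 20.1
eef_pos: [472.2, 136.7, -35.8]
ee_rot: [0.0, 0.292, 0.956, 0.0]
force: [-0.9, -0.8, 5.6]
grip_width: 0.354
time_s: 20.4
eef_pos: [472.2, 136.7, -35.8]
ee_rot: [0.0, 0.292, 0.956, 0.0]
force: [-1.6, -0.9, 4.9]
grip_width: 0.352
```

```bash
python3 -m crank '{"dp":[[0,0,2],[0,0,4],[0,0,4],[-0.2,-2.5,0],[-0.2,-4.5,0],[-0.2,-4.5,0],[-0.3,-4.5,0],[-0.3,-4.5,0],[-0.3,-4.5,0],[-0.3,-4.5,0]],"delta_rot":[[0,0,0],[0,0,0],[0,0,0],[0,0,8.5],[0,0,8.5],[0,0,8.5],[0,0,8.5],[0,0,8.5],[0,0,0.5],[0,0,0]],"claw":[255,255,255,255,255,255,255,255,255,255]}' 30
python3 -m crank '{"dp":[[-0.3,-4.5,0],[-0.3,-4.5,0],[-0.3,-4.5,0],[-0.3,-4.5,0],[-0.2,-3,0],[0,0,0],[0,0,0]],"delta_rot":[[0,0,0],[0,0,0],[0,0,0],[0,0,0],[0,0,0],[0,0,0],[0,0,0]],"claw":[255,255,255,255,255,255,255]}' 30
```

```text
time_s: 21.4
eef_pos: [455.5, -140.9, 63.8]
ee_rot: [-0.0, -0.047, 0.999, 0.0]
force: [1.4, 1.0, -0.6]
grip_width: 0.353
time_s: 22.1
eef_pos: [441.6, -349.2, 63.3]
ee_rot: [-0.0, -0.047, 0.999, 0.001]
force: [-0.1, 1.2, 0.2]
grip_width: 0.348
```

```bash
python3 -m crank '{"dp":[[-0.1,-3,0],[0,-2.1,0],[0,0,-2.5],[0,0,-3.5],[0,0,-2],[0,0,-0.8],[0,0,-0.4],[0,0,0],[0,0,0]],"delta_rot":[[0,0,3.6],[0,0,0],[0,0,0],[0,0,0],[0,0,0],[0,0,0],[0,0,0],[0,0,0],[0,0,0]],"claw":[255,255,255,255,255,255,255,255,255]}' 30
```

```text
time_s: 23.0
eef_pos: [441.5, -400.6, -26.9]
ee_rot: [0.0, -0.079, 0.997, -0.001]
force: [0.5, -0.2, 0.1]
grip_width: 0.35
```

```bash
python3 -m crank '{"dp":[[0,0,-0.25],[0,0,-0.15],[0,0,-0.1],[0,0,0],[0,0,0]],"delta_rot":[[0,0,0],[0,0,0],[0,0,0],[0,0,0],[0,0,0]],"claw":[255,255,255,255,255]}' 30
```

```text
time_s: 23.5
eef_pos: [441.2, -400.5, -31.9]
ee_rot: [0.0, -0.079, 0.997, -0.0]
force: [-3.5, 2.8, 10.6]
grip_width: 0.353
```

```bash
python3 -m crank '{"dp":[[0,0,0],[0,0,0],[0,0,0],[0,0,2],[0,0,4],[0,0,4],[0,0,0]],"delta_rot":[[0,0,0],[0,0,0],[0,0,0],[0,0,0],[0,0,0],[0,0,0],[0,0,0]],"claw":[150,105,105,105,105,80,0]}' 30
python3 -m crank '{"dp":[[1.98,4.08,0],[1.98,4.08,0],[1.98,4.08,0],[1.98,4.08,0],[1.98,4.08,0],[1.98,4.08,0],[1.98,4.08,0],[1.98,4.08,0],[1.98,4.08,0],[1.98,4.08,0]],"delta_rot":[[0,0,-3],[0,0,-3],[0,0,0],[0,0,0],[0,0,0],[0,0,0],[0,0,0],[0,0,0],[0,0,0],[0,0,0]],"claw":[0,0,0,0,0,0,0,0,0,0]}' 30
```

```text
time_s: 24.2
eef_pos: [442.8, -402.6, 72.3]
ee_rot: [0.003, -0.079, 0.997, -0.004]
force: [0.1, -0.1, -1.0]
grip_width: 0.839
time_s: 25.2
eef_pos: [639.3, 9.5, 66.2]
ee_rot: [-0.0, -0.026, 1.0, 0.0]
force: [1.2, -1.3, 0.2]
grip_width: 0.998
```

```bash
python3 - <<'E'
from h import *
p,d=capture('scene');cv2.imwrite('pics/s9.png',p[:,:,::-1])
p,d,W=look('top',['fuel_filter_center','panel_filter_center'])
print(sense()['eef_pos'],sense()['ee_rot'])
E
```

```text
top fuel_filter_center p0.64 [505. 296.] n 413 z [ 5.8 32.7 40.9] rect c [ 441.  -402.2] wh [75.  37.6] ang 12.8 mean [ 441.2 -399.2]
top fuel_filter_center p0.44 [257. 334.] n 135 z [23.8 40.5 48.1] rect c [392.1 149.2] wh [36.3 95.5] ang 47.7 mean [370.1 166.7]
top panel_filter_center p0.83 [387. 218.] n 1292 z [20.4 25.4 30. ] rect c [ 632.2 -137.2] wh [ 60.4 112.4] ang 83.0 mean [ 631.2 -136.1]
[638.70697998   8.3530348   65.96844066] [-6.03325376e-04 -2.70695043e-02  9.99633372e-01 -1.39091352e-05]
```

View pics/s9.png

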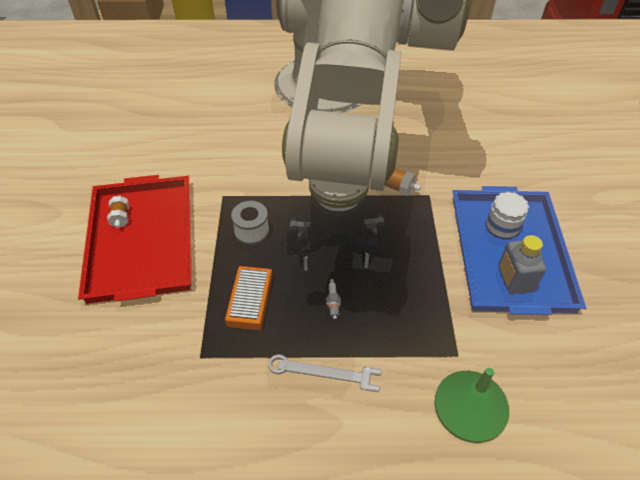

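The fuel filter lies in the red tray at (119,211). The plug is next.

```bash
python3 -m crank '{"dp":[[0.1,-0.1,-3],[0,0,-3.5],[0,0,-2],[0,0,-1],[0,0,-0.5],[0,0,-0.2],[0,0,0],[0,0,0]],"delta_rot":[[0,0,0],[0,0,0],[0,0,0],[0,0,0],[0,0,0],[0,0,0],[0,0,0],[0,0,0]],"claw":[0,0,0,0,0,0,0,0]}' 30
```

```text
time_s: 26.2
eef_pos: [640.5, 6.5, -34.1]
ee_rot: [0.001, -0.026, 1.0, -0.0]
force: [0.7, -0.4, -0.1]
grip_width: 1.003
```

```bash
python3 -m crank '{"dp":[[-0.1,0.1,-0.3],[0,0,0],[0,0,0],[0,0,0],[0,0,0],[0,0,0],[0,0,0],[0,0,0],[0,0,0],[0,0,0]],"delta_rot":[[0,0,0],[0,0,0],[0,0,0],[0,0,0],[0,0,0],[0,0,0],[0,0,0],[0,0,0],[0,0,0],[0,0,0]],"claw":[0,80,120,150,170,190,210,255,255,255]}' 30
python3 - <<'E'
from h import *
tips([640,7],'g1')
E
```

```text
time_s: 27.2
eef_pos: [639.3, 7.7, -37.7]
ee_rot: [0.0, -0.026, 1.0, -0.0]
force: [-0.9, 0.8, 5.1]
grip_width: 0.262
crop origin 252 204
```

View pics/g1.png

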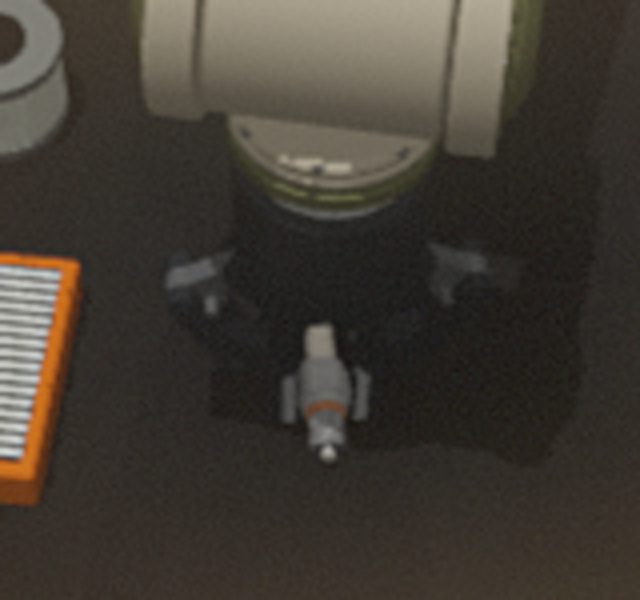

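```bash
python3 -m crank '{"dp":[[0,0,1.5],[0,0,4],[0,0,3.5],[-1.5,-2.3,0],[-2.35,-3.68,0],[-2.35,-3.68,0],[-2.35,-3.68,0],[-2.35,-3.68,0],[-2.35,-3.68,0],[-2.35,-3.68,0]],"delta_rot":[[0,0,0],[0,0,0],[0,0,0],[0,0,3],[0,0,3],[0,0,0],[0,0,0],[0,0,0],[0,0,0],[0,0,0]],"claw":[255,255,255,255,255,255,255,255,255,255]}' 30
python3 -m crank '{"dp":[[-2.35,-3.68,0],[-2.35,-3.68,0],[-0.8,-1.35,0],[0,0,0],[0,0,0]],"delta_rot":[[0,0,0],[0,0,0],[0,0,0],[0,0,0],[0,0,0]],"claw":[255,255,255,255,255]}' 30
```

```text
time_s: 28.25
eef_pos: [481.8, -237.3, 52.5]
ee_rot: [0.0, -0.079, 0.997, -0.0]
force: [0.7, -0.6, 0.4]
grip_width: 0.26
time_s: 28.75
eef_pos: [428.3, -322.5, 52.1]
ee_rot: [0.0, -0.079, 0.997, 0.0]
force: [0.6, 0.3, -1.3]
grip_width: 0.257
```

```bash
python3 -m crank '{"dp":[[0,0,-2],[0,0,-3],[0,0,-2],[0,0,-0.7],[0,0,-0.3],[0,0,-0.2],[0,0,0],[0,0,0]],"delta_rot":[[0,0,0],[0,0,0],[0,0,0],[0,0,0],[0,0,0],[0,0,0],[0,0,0],[0,0,0]],"claw":[255,255,255,255,255,255,255,255]}' 30
```

```text
time_s: 29.55
eef_pos: [428.3, -323.5, -29.4]
ee_rot: [0.0, -0.079, 0.997, -0.001]
force: [-0.7, 0.7, -0.6]
grip_width: 0.26
```

```bash
python3 -m crank '{"dp":[[0,0,-0.2],[0,0,-0.15],[0,0,0],[0,0,0],[0,0,0]],"delta_rot":[[0,0,0],[0,0,0],[0,0,0],[0,0,0],[0,0,0]],"claw":[255,255,255,255,255]}' 30
```

```text
time_s: 30.05
eef_pos: [427.9, -323.2, -33.6]
ee_rot: [-0.0, -0.079, 0.997, 0.0]
force: [0.3, 0.2, -0.5]
grip_width: 0.257
```

```bash
python3 -m crank '{"dp":[[0,0,-0.07],[0,0,0],[0,0,0],[0,0,0],[0,0,0],[0,0,2],[0,0,4],[0,0,4],[0,0,0]],"delta_rot":[[0,0,0],[0,0,0],[0,0,0],[0,0,0],[0,0,0],[0,0,0],[0,0,0],[0,0,0],[0,0,0]],"claw":[255,180,130,120,120,120,120,60,0]}' 30
```

```text
time_s: 30.95
eef_pos: [429.9, -325.3, 70.5]
ee_rot: [0.003, -0.079, 0.997, -0.004]
force: [0.8, -0.6, 0.9]
grip_width: 0.849
```

```bash
python3 -m crank '{"dp":[[3.4,3.1,0],[3.4,3.1,0],[3.4,3.1,0],[3.4,3.1,0],[3.4,3.1,0],[3.4,3.1,0],[0,0,0],[0,0,0]],"delta_rot":[[0,0,-8],[0,0,-8],[0,0,0],[0,0,0],[0,0,0],[0,0,0],[0,0,0],[0,0,0]],"claw":[0,0,0,0,0,0,0,0]}' 30
python3 - <<'E'
from h import *
p,d=capture('scene');cv2.imwrite('pics/s10.png',p[:,:,::-1])
p,d,W=look('top',['fuel_filter_center','spark_plug_center'])
E
```

```text
time_s: 31.75
eef_pos: [630.1, -138.1, 64.4]
ee_rot: [-0.001, 0.057, 0.998, 0.0]
force: [-0.6, -0.3, 0.4]
grip_width: 1.0
top fuel_filter_center p0.84 [326. 337.] n 348 z [  1.7  39.9 489.7] rect c [375.7  10.3] wh [25.2 98. ] ang 68.6 mean [368.1  11.2]
top fuel_filter_center p0.71 [268. 338.] n 642 z [23.  39.7 47.3] rect c [358.8 141.1] wh [98.4 44.8] ang 60.0 mean [360.4 139.7]
top fuel_filter_center p0.60 [503. 295.] n 417 z [ 5.2 32.5 40.6] rect c [ 441. -405.] wh [74.8 41. ] ang 8.2 mean [ 440.5 -398.9]
top spark_plug_center p0.73 [466. 298.] n 179 z [15.1 20.9 28.2] rect c [ 427.3 -323.9] wh [20.  66.7] ang 89.7 mean [ 431.1 -322.6]
```

View pics/s10.png

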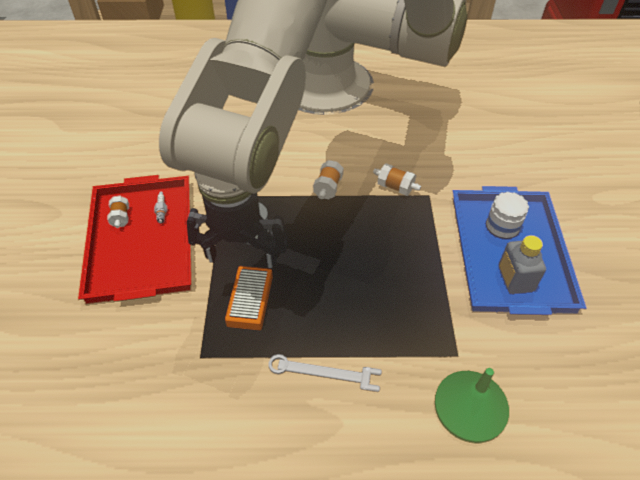

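The plug lies in the red tray at (161,208), clear of the fuel filter at (119,211). The panel filter is last.

```bash
python3 -m crank '{"dp":[[0.2,0.1,-3],[0,0,-3.5],[0,0,-2],[0,0,-1],[0,0,-0.5],[0,0,-0.2],[0,0,0],[0,0,0]],"delta_rot":[[0,0,0],[0,0,0],[0,0,0],[0,0,0],[0,0,0],[0,0,0],[0,0,0],[0,0,0]],"claw":[0,0,0,0,0,0,0,0]}' 30
```

```text
time_s: 32.75
eef_pos: [632.9, -138.1, -35.2]
ee_rot: [0.001, 0.058, 0.998, -0.0]
force: [-0.5, 0.0, 0.4]
grip_width: 0.996
```

```bash
python3 -m crank '{"dp":[[0,0.1,-0.3],[0,0,0],[0,0,0],[0,0,0],[0,0,0],[0,0,0],[0,0,0],[0,0,0],[0,0,0]],"delta_rot":[[0,0,0],[0,0,0],[0,0,0],[0,0,0],[0,0,0],[0,0,0],[0,0,0],[0,0,0],[0,0,0]],"claw":[0,30,60,80,100,140,255,255,255]}' 30
python3 - <<'E'
from h import *
tips([632,-137],'k1')
E
```

```text
time_s: 33.65
eef_pos: [632.6, -136.9, -39.0]
ee_rot: [0.0, 0.057, 0.998, -0.0]
force: [0.1, -0.1, 5.0]
grip_width: 0.698
crop origin 167 201
```

View pics/k1.png

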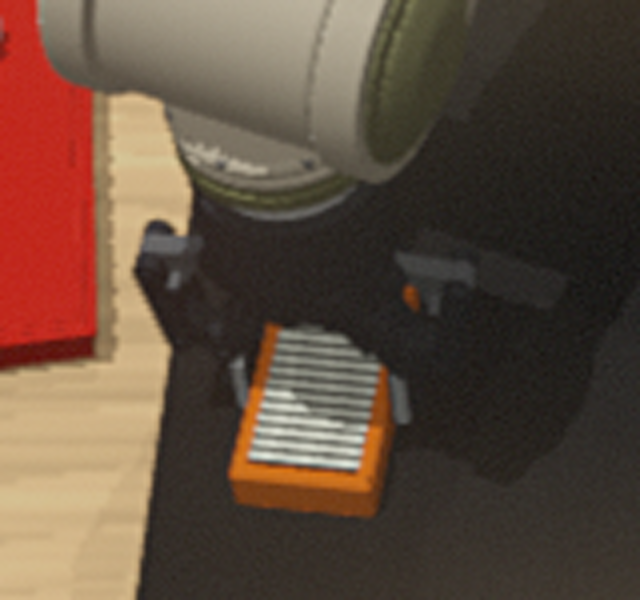

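```bash
python3 -m crank '{"dp":[[0,0,0.5],[0,0,3],[0,0,3],[-0.8,-2.2,0],[-1.5,-4,0],[-1.5,-4,0],[-1.5,-4,0],[-1.5,-4,0],[-0.9,-2.4,0],[0,0,0]],"delta_rot":[[0,0,0],[0,0,0],[0,0,0],[0,0,4],[0,0,6],[0,0,6],[0,0,0],[0,0,0],[0,0,0],[0,0,0]],"claw":[255,255,255,255,255,255,255,255,255,255]}' 30
python3 -m crank '{"dp":[[0,0,0],[0,0,0]],"delta_rot":[[0,0,0],[0,0,0]],"claw":[255,255]}' 30
```

```text
time_s: 34.7
eef_pos: [553.6, -346.0, 25.3]
ee_rot: [-0.0, -0.08, 0.997, -0.0]
force: [0.1, 0.2, -0.4]
grip_width: 0.697
time_s: 34.9
eef_pos: [555.7, -341.6, 25.5]
ee_rot: [-0.0, -0.083, 0.997, 0.0]
force: [-0.6, 0.7, -0.1]
grip_width: 0.697
```

```bash
python3 -m crank '{"dp":[[-0.1,-0.15,-1.5],[0,0,-2],[0,0,-1.2],[0,0,-0.5],[0,0,-0.3],[0,0,0],[0,0,0]],"delta_rot":[[0,0,0],[0,0,0],[0,0,0],[0,0,0],[0,0,0],[0,0,0],[0,0,0]],"claw":[255,255,255,255,255,255,255]}' 30
```

```text
time_s: 35.6
eef_pos: [554.7, -344.6, -28.6]
ee_rot: [0.0, -0.082, 0.997, -0.0]
force: [0.1, -0.0, -1.8]
grip_width: 0.693
```

```bash
python3 -m crank '{"dp":[[0,0.05,-0.25],[0,0,-0.2],[0,0,-0.2],[0,0,0],[0,0,0]],"delta_rot":[[0,0,0],[0,0,0],[0,0,0],[0,0,0],[0,0,0]],"claw":[255,255,255,255,255]}' 30
python3 - <<'E'
from h import *
tips([555,-344],'k2')
E
```

```text
time_s: 36.1
eef_pos: [554.4, -343.9, -35.0]
ee_rot: [0.0, -0.082, 0.997, -0.0]
force: [-1.7, 1.6, 5.2]
grip_width: 0.691
crop origin 54 165
```

View pics/k2.png

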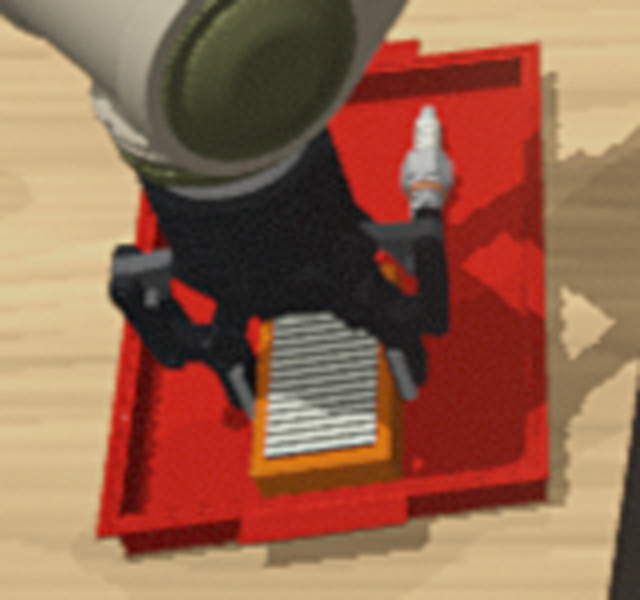

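```bash
python3 -m crank '{"dp":[[0,0,0],[0,0,0],[0,0,0],[0,0,0],[0,0,2],[0,0,4],[0,0,4],[0,0,3],[-1,4.5,0],[-1,4.5,0]],"delta_rot":[[0,0,0],[0,0,0],[0,0,0],[0,0,0],[0,0,0],[0,0,0],[0,0,0],[0,0,0],[0,0,0],[0,0,0]],"claw":[70,40,30,30,30,30,30,0,0,0]}' 30
python3 -m crank '{"dp":[[-1,4.5,0],[-2,4,0],[-2,4,0],[-2,4,0],[-2,4,0],[-2,4,0],[-1,2,0],[0,0,0],[0,0,0],[0,0,0]],"delta_rot":[[0,0,0],[0,0,0],[0,0,0],[0,0,0],[0,0,0],[0,0,0],[0,0,0],[0,0,0],[0,0,0],[0,0,0]],"claw":[0,0,0,0,0,0,0,0,0,0]}' 30
python3 - <<'E'
from h import *
p,d=capture('scene');cv2.imwrite('pics/s11.png',p[:,:,::-1])
p,d,W=look('top',['fuel_filter_center','spark_plug_center','panel_filter_center','oil_filter_center','oil_bottle_center','round_filter_center','wrench'],top=3)
cv2.imwrite('pics/t11.png',p[:,:,::-1])
E
```

```text
time_s: 37.15
eef_pos: [534.1, -253.5, 94.8]
ee_rot: [0.001, -0.081, 0.997, -0.001]
force: [1.1, 0.0, -0.4]
grip_width: 0.998
time_s: 38.15
eef_pos: [415.0, 10.4, 94.3]
ee_rot: [0.0, -0.082, 0.997, -0.0]
force: [0.5, 0.2, 0.3]
grip_width: 1.001
top fuel_filter_center p0.63 [507. 295.] n 371 z [22.  33.7 41.1] rect c [ 440.7 -401.5] wh [74.2 35.1] ang 7.0 mean [ 440.8 -398.6]
top fuel_filter_center p0.61 [484. 275.] n 8279 z [ 0.7  5.3 28.3] rect c [ 494.8 -356.7] wh [296.3 199.6] ang 8.9 mean [ 488.5 -359.7]
top spark_plug_center p0.49 [470. 302.] n 223 z [ 6.1 20.3 28.1] rect c [ 425.8 -324.4] wh [24.1 69.4] ang 89.7 mean [ 429.4 -323.3]
top panel_filter_center p0.84 [477. 247.] n 1333 z [20.7 29.4 34.4] rect c [ 554. -345.] wh [111.9  60.6] ang 8.5 mean [ 553.8 -342.3]
top panel_filter_center p0.18 [180. 292.] n 841 z [13.8 69.7 74.9] rect c [469.1 337.2] wh [68.  62.8] ang 82.3 mean [469.3 328.9]
top oil_filter_center p0.70 [180. 292.] n 836 z [15.5 69.7 74.9] rect c [468.1 340. ] wh [63. 73.] ang 3.3 mean [469.3 329.2]
top oil_filter_center p0.44 [507. 297.] n 352 z [20.3 34.1 41. ] rect c [ 440.3 -404.9] wh [67.3 41. ] ang 8.1 mean [ 441.  -398.6]
top oil_bottle_center p0.95 [178. 237.] n 931 z [ 20.5  75.7 111.3] rect c [593.5 342.3] wh [77.3 71.5] ang 6.4 mean [588.  324.8]
top round_filter_center p0.65 [392. 286.] n 735 z [ 9.3 49.8 54.5] rect c [ 473.2 -144.8] wh [65.  62.3] ang 42.7 mean [ 473.9 -143.5]
top wrench p0.57 [333. 159.] n 696 z [-0.3  6.8 11.8] rect c [765.3 -10.5] wh [177.3  38.1] ang 78.9 mean [767.4  -5.8]
```

View pics/s11.png

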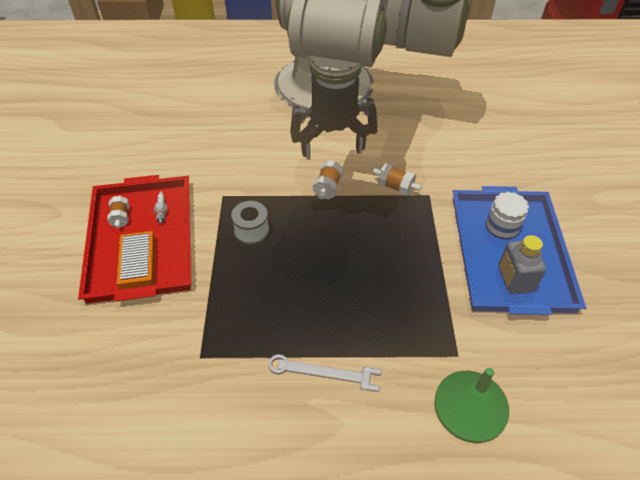

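View pics/t11.png

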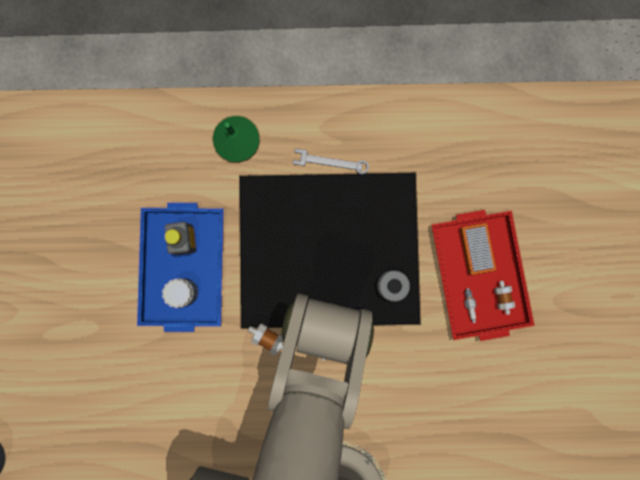

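The final pictures show the panel (477,247), plug (470,302) and fuel filter (507,295) separate and inside the red tray. The oil filter (180,292) and bottle (178,237) stand in the blue tray. The round filter and wrench haven't moved, so I'm handing in.

```bash
python3 - <<'E'
from rig import *
print(finish_job(), sense()['time_s'])
E
```

```text
the job is handed in; nothing more can be done
the job is handed in; nothing more can be done
```

I packed both kits and handed the job in at about 38 s. The panel filter, the fuel filter (the smallest of the three look-alikes) and the spark plug are in the red tray. The oil filter and the oil bottle are in the blue tray.

**Last checks:**
- In the final top and scene pictures, every part lies on its tray floor, clear of the rim and of the others.
- The oil filter and bottle look upright. Depth put their tops at about 72 and 109 mm, against the expected 72 and 109.
- The panel filter is flat, with its top at about 29 mm.
- The measured round filter position is within about 1 mm of the start. For the wrench the measurements agree within about 3 mm, which is measuring noise.
- The gripper was open and clear of everything when I handed in.

**What went wrong or disagreed:**
- **TCP height:** the reported TCP reads about 40 mm lower than the real fingertips. Depth images showed this three times, so I worked from the measured fingertip height.
- **Bad first grips:** because of that offset, my first closures on the oil filter and the bottle landed too high. I opened and redid both lower. Neither part tipped, and the force on the tool stayed near 22 N. The oil filter was then carried by its fluted top rather than the straight wall.
- **Detector noise:** the networks sometimes confused objects, for example naming the red tray as a fuel filter. I discarded those results by comparing them with the pictures.

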